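Find the full stock box by feel and draw it up to the fence

TASK

One of the three identical blue stock boxes is full of weights, the other two are practically empty. Lift one end of the boxes just slightly by a handle, the other end staying on the bench, to feel which is the full one; then slide that one over the bench and set it gently, flat and flush along its long side, against the face of the aluminium fence on the side away from the robot, standing fully alongside the bar. Never lift a box clear of the bench or tip it steeply, leave the two empty boxes where they stand, disturb nothing else, and let go.

Things in the scene. Friction and masses are not known exactly. Their poses are not given: they have to be found in the camera images.
- fence: aluminium fence bar screwed flat to the bench at the robot's side of the work, 20 (x) x 260 (y) x 30 (z) mm. Origin: centre of its underside; its y axis runs along the bar, its x axis points away from the robot: the stop face is its +x long side, 10 mm from the origin. It does not give.
- toggle_fixture: obstacle fixed to the bench left of the work: hardwood block 90 (x) x 150 (y) x 32 (z) mm with a clamp on it, whose red lever reaches 92 mm from the origin in the -y direction and up to 116 mm high. Origin on the bench; the block runs from y = -57 to +93 mm. Leave it alone
- box_a: one of three blue metal stock boxes, alike, 60 (x) x 110 (y) x 55 (z) mm, closed, a bow handle over each end; slides on the bench (friction 0.4 to 0.7). Origin: centre of the underside; y along its length, z up. An empty one weighs about 0.25 kg, the full one 0.8 to 0.95 kg, contents in the middle (raising an end slowly by its bar takes 4.5 to 8 N, empty under 2.6 N)
- box_a_bar_p (a point): centre of the handle bar at the +y end of box_a: a round steel bar 10 mm thick along the box's x axis, 42 mm between its posts, 38 mm from the middle of the box, 80 mm above its underside, with 20 mm free between bar and lid
- box_a_bar_n (a point): centre of the handle bar at the -y end of box_a: a round steel bar 10 mm thick along the box's x axis, 42 mm between its posts, 38 mm from the middle of the box, 80 mm above its underside, with 20 mm free between bar and lid
- box_b: one of three blue metal stock boxes, alike, 60 (x) x 110 (y) x 55 (z) mm, closed, a bow handle over each end; slides on the bench (friction 0.4 to 0.7). Origin: centre of the underside; y along its length, z up. An empty one weighs about 0.25 kg, the full one 0.8 to 0.95 kg, contents in the middle (raising an end slowly by its bar takes 4.5 to 8 N, empty under 2.6 N)
- box_b_bar_p (a point): centre of the handle bar at the +y end of box_b: a round steel bar 10 mm thick along the box's x axis, 42 mm between its posts, 38 mm from the middle of the box, 80 mm above its underside, with 20 mm free between bar and lid
- box_b_bar_n (a point): centre of the handle bar at the -y end of box_b: a round steel bar 10 mm thick along the box's x axis, 42 mm between its posts, 38 mm from the middle of the box, 80 mm above its underside, with 20 mm free between bar and lid
- box_c: one of three blue metal stock boxes, alike, 60 (x) x 110 (y) x 55 (z) mm, closed, a bow handle over each end; slides on the bench (friction 0.4 to 0.7). Origin: centre of the underside; y along its length, z up. An empty one weighs about 0.25 kg, the full one 0.8 to 0.95 kg, contents in the middle (raising an end slowly by its bar takes 4.5 to 8 N, empty under 2.6 N)
- box_c_bar_p (a point): centre of the handle bar at the +y end of box_c: a round steel bar 10 mm thick along the box's x axis, 42 mm between its posts, 38 mm from the middle of the box, 80 mm above its underside, with 20 mm free between bar and lid
- box_c_bar_n (a point): centre of the handle bar at the -y end of box_c: a round steel bar 10 mm thick along the box's x axis, 42 mm between its posts, 38 mm from the middle of the box, 80 mm above its underside, with 20 mm free between bar and lid
- polish_tin: bystander: tin of metal polish standing upright, 52 mm across, 100 mm high, loose; origin at the centre of its underside
- sanding_block: bystander: brown sanding block, 58x98x28 mm, loose; origin at the centre of its underside

How it is judged:
By the outcome, as a careful person would: the job done as asked, in the order asked, and still so for the second after the job is handed in, with the robot touching nothing.
It also fails if it takes over 67 s, if anything falls off the work surface, if the arm or the gripper's body presses on something with over 40 N, if the wrist force passes 120 N, or if a joint passes its speed limit or range.

ROBOT

A 6-joint arm with a two-finger parallel gripper is mounted at the origin on a cart in front of the work surface, level with it; the furniture and walls round the work are solid. World frame = base frame: x ahead of the robot, y to its left, z up, the work surface at z = 0. Lengths are in m, angles in rad, forces in N, time in s.
With the tool pointing down it reaches from about 0.375 to 0.9 m from the base axis. Payload 3.1 kg.
Tool frame: the origin (TCP) lies between the finger pads; the fingertips stand robot.nose_length ahead of it and the grasp point (between the pads) lies 2 mm behind it (robot.nose_length is the distance from the TCP to the fingertips, in m); z points along the fingers, y is the line along which they close (so a half turn about z gives the same grasp; the last joint's range is limited). The gripper opens to 85 mm and grips with 20 to 120 N. Pads are 22 mm wide; open, the fingers measure 114 mm over their backs; the gripper's body (76 mm by 85 mm) begins 54 mm behind the grasp point. The pads swing forward as they close: fully open they stand 13 mm farther back than shut.
Start: joints at [-0.178, 0.527, 1.433, -0, 1.181, -0.178], TCP at [0.625, 0, 0.248] pointing down, gripper open.
Joint ranges: [-3.08, 3.08], [-0.75, 2.2], [0.22, 2.44], [-1.43, 4.57], [0, 2.65], [-2.85, 2.85]. Speed limits (rad/s): [2.79, 2.79, 3.14, 3.14, 3.14, 3.14].

INTERFACE

Orientations are given as a unit quaternion [w, x, y, z].
In Python, from bench import robot gives the robot as it stands.
- The arm moves only by the shell command python3 -m pendant 'ROWS'. ROWS is JSON, a list that holds one entry, the list of rows, each a list of 7 numbers: the turn, a rotation vector about the tool's x, y, z in degrees, then the shift along the tool's x, y, z in mm, then the finger opening in mm, from 0 to 85.4. A call has 1 to 20 rows; each row shifts and turns the commanded pose from where the row before left it, along the tool's axes as they then stand; what a row does not reach is not made up. A row lasts 1/10 s, in which the tool goes at most 50 mm and 8.59 degrees, less where a joint would pass 70% of its speed; a pose out of reach is approached as far as the arm can. A call with a gripper value outside its range is refused whole. The fingers move at their own pace and stop on an object; the grip force is fixed at half the most. Time passes only in rows, so rows that do not move let the fingers close. It gives the time, the measured TCP pose, the force, the opening and the grip force at its end, in the units of the state.
- robot.observe(): the state, without advancing time (a new reading comes with each control period).
- robot.camera(name): name is "scene" or "side" or "wrist"; returns the picture (480x640x3 uint8, red, green, blue); there is no depth.
- robot.calibration(name): a dict with "K" (3x3 intrinsics, pixels), "R" (3x3) and "t" (3): a world point X has camera coordinates R X + t. Camera axes: x right, y down, z forward; pixel columns grow to the right and rows downward; lengths in m; the calibration is good to about 2 mm. A picture is of the moment at which its call begins: read the wrist's pose just before it. calibration takes no time and is no camera call; for the wrist camera it gives the pose at the moment of the call.
- robot.job_done(): hands the job in; it is judged then, once.
The state is a dict: "time": time; "joint_positions": joint angles; "qvel": joint speeds; "tau": joint torques, N m; "tcp_pos": TCP position; "eef_rot": TCP orientation; "force": force on the tool from outside, world axes, zero at the start; "ft_torque": the same for the moment, N m; "opening": opening from 0.0 (shut) to 1.0 (fully open); "grip_force": force on a finger pad.
Only numpy, scipy, OpenCV 4.12 (cv2) and the standard library are available. Lean on these libraries where they do the work, as an engineer would, in place of code of your own. Each camera call takes 0.05 s, during which the arm holds its last target. There are 200 camera calls.

## Working session

There is one attempt and no reset: what is moved stays moved. The work goes in short steps, Python scripts to look and compute and a shell command to move; the robot and the scene stay as the last step left them, time stands still between calls to the robot, and variables do not carry over. Pictures are saved under pics/ and viewed, at most 10 in all, crops included, and the job is handed in when it is done.

```bash
ls; mkdir -p pics; python3 - <<'E'
from bench import robot
import cv2,numpy as np
print(robot.nose_length, robot.observe())
for n in ("scene","side"):
    im=robot.camera(n); cv2.imwrite(f"pics/{n}0.png",im[...,::-1]); c=robot.calibration(n); print(n,c)
E
```

```text
pics
0.017 {'time': 0.0, 'joint_positions': array([-1.78543873e-01,  5.28482427e-01,  1.43391892e+00,  1.48369894e-05,
        1.18137909e+00, -1.78481121e-01]), 'qvel': array([-3.72644513e-04, -5.58699616e-04, -1.48652477e-05, -1.90770647e-03,
       -4.79545792e-04,  1.17057606e-03]), 'tau': array([ 2.50220628e-04, -4.42344439e+01, -1.78024775e+01, -2.06930472e-04,
        8.36740597e-03,  2.24214921e-05]), 'tcp_pos': array([6.24317492e-01, 1.29113490e-04, 2.47318296e-01]), 'eef_rot': array([-9.02466790e-04,  7.07130541e-01,  7.07082175e-01, -6.18225320e-04]), 'force': array([ 0.32471149, -0.20062572,  0.24692318]), 'ft_torque': array([ 0.0176086 ,  0.00798816, -0.02953302]), 'grip_force': 0.0, 'opening': 0.9996907818114421}
scene {'K': array([[529.00657967,   0.        , 316.34664437],
       [  0.        , 529.00657967, 236.34870214],
       [  0.        ,   0.        ,   1.        ]]), 'R': array([[ 0.66237362, -0.7491428 , -0.00680084],
       [-0.52826892, -0.46060708, -0.7132833 ],
       [ 0.53121853,  0.47605272, -0.70084284]]), 't': array([-0.508677  ,  0.24955276,  1.00596734])}
side {'K': array([[537.20325999,   0.        , 319.99380089],
       [  0.        , 537.20325999, 235.42421467],
       [  0.        ,   0.        ,   1.        ]]), 'R': array([[ 0.83876552, -0.54427187, -0.01550933],
       [-0.31906224, -0.46821965, -0.82399614],
       [ 0.44121615,  0.69608799, -0.5663831 ]]), 't': array([-0.54182499,  0.1229707 ,  1.01550114])}
```

View pics/scene0.png

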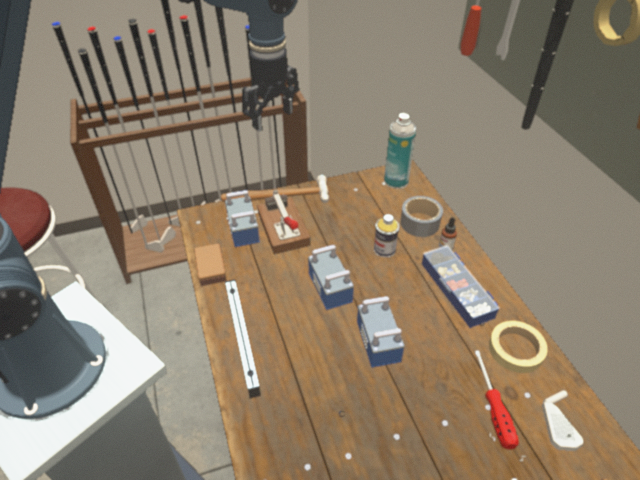

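View pics/side0.png

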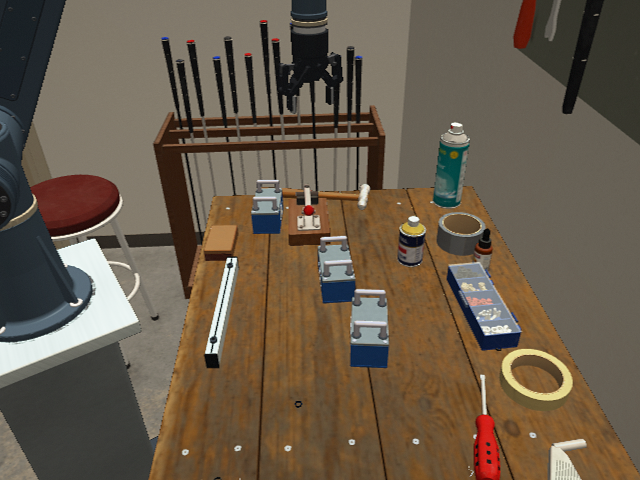

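```bash
python3 - <<'E'
import cv2
a=cv2.imread("pics/scene0.png")[180:400,190:420]; cv2.imwrite("pics/sc.png",cv2.resize(a,None,fx=2.6,fy=2.6,interpolation=2))
a=cv2.imread("pics/side0.png")[175:375,195:405]; cv2.imwrite("pics/si.png",cv2.resize(a,None,fx=2.9,fy=2.9,interpolation=2))
E
```

```text
(no output)
```

View pics/sc.png

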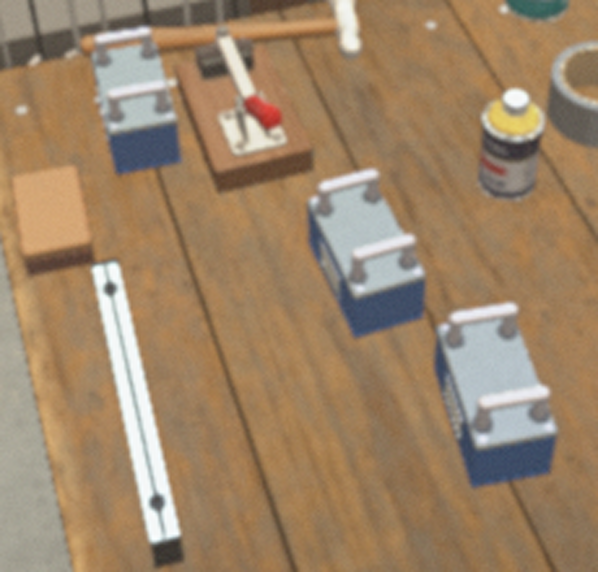

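View pics/si.png

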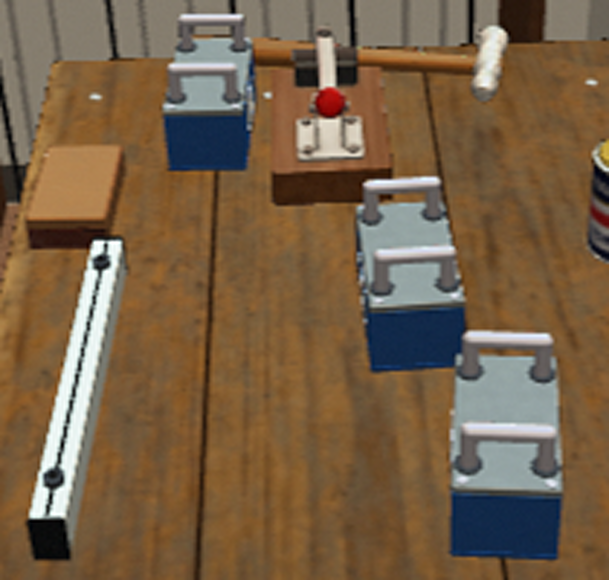

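```bash
cat > h.py <<'E'
import numpy as np
from bench import robot
def ray(n,p,c=None):
    c=c or robot.calibration(n); d=c["R"].T@np.linalg.solve(c["K"],[p[0],p[1],1.]); o=-c["R"].T@c["t"]; return o,d/np.linalg.norm(d)
def onz(n,p,z):
    o,d=ray(n,p); return o+d*(z-o[2])/d[2]
def tri(p,q):
    A=np.zeros((3,3));b=np.zeros(3)
    for n,x in(("scene",p),("side",q)):
        o,d=ray(n,x);M=np.eye(3)-np.outer(d,d);A+=M;b+=M@o
    return np.linalg.solve(A,b)
E
python3 - <<'E'
from h import *
np.set_printoptions(precision=4,suppress=True)
S=lambda x,y:((x+.5)/2.6-.5+190,(y+.5)/2.6-.5+180)
T=lambda x,y:((x+.5)/2.9-.5+195,(y+.5)/2.9-.5+175)
B={"Af":[(98,38,151,33),(182,19,243,19)],"An":[(108,95,168,86),(171,68,236,69)],
"Bf":[(323,186,377,176),(366,186,438,182)],"Bn":[(356,252,412,241),(378,256,453,253)],
"Cf":[(452,317,515,309),(466,340,550,340)],"Cn":[(481,402,546,392),(462,431,553,431)]}
mid=lambda r:((r[0]+r[2])/2,(r[1]+r[3])/2)
for k,(s,t) in B.items():
    m=S(*mid(s));n=T(*mid(t))
    print(k,tri(m,n),onz("scene",m,.08)[:2],onz("side",n,.08)[:2],onz("side",T(*t[:2]),.08)[:2],onz("side",T(*t[2:]),.08)[:2])
for p in [(92,264),(118,262),(182,540),(150,545)]: print("fence sc",onz("scene",S(*p),.03)[:2])
for p in [(94,241),(125,240),(70,520),(30,519)]: print("fence si",onz("side",T(*p),.03)[:2])
for p in [(13,175),(79,167),(93,247),(27,262)]: print("sand",onz("scene",S(*p),.028)[:2])
print("lever",tri(S(265,112),T(330,101)),"lever top",tri(S(222,42),T(323,38)))
for p in [(182,80),(262,60),(312,152),(216,180)]: print("blk",onz("scene",S(*p),.032)[:2])
E
```

```text
Af [0.5314 0.0407 0.0724] [0.5268 0.0336] [0.5244 0.0276] [0.5046 0.0412] [0.5441 0.014 ]
An [ 0.4888 -0.0236  0.0722] [ 0.4841 -0.0303] [ 0.4824 -0.0359] [ 0.4627 -0.0215] [ 0.502  -0.0503]
Bf [ 0.5246 -0.2377  0.0755] [ 0.5223 -0.2403] [ 0.5199 -0.2435] [ 0.4989 -0.232 ] [ 0.5409 -0.255 ]
Bn [ 0.4917 -0.3013  0.0708] [ 0.4863 -0.3062] [ 0.4838 -0.3116] [ 0.4637 -0.2998] [ 0.5039 -0.3234]
Cf [ 0.49   -0.3994  0.0705] [ 0.4845 -0.4033] [ 0.4819 -0.4083] [ 0.4618 -0.3948] [ 0.5019 -0.4219]
Cn [ 0.4421 -0.4616  0.0727] [ 0.4384 -0.464 ] [ 0.4362 -0.4678] [ 0.4159 -0.4542] [ 0.4564 -0.4814]
fence sc [ 0.3502 -0.1122]
fence sc [ 0.3656 -0.1266]
fence sc [ 0.2253 -0.3457]
fence sc [ 0.2082 -0.332 ]
fence si [ 0.3475 -0.1218]
fence si [ 0.3656 -0.1327]
fence si [ 0.2278 -0.349 ]
fence si [ 0.2098 -0.336 ]
sand [0.3738 0.0175]
sand [ 0.418  -0.0183]
sand [ 0.3641 -0.0975]
sand [ 0.3177 -0.0691]
lever [ 0.5303 -0.1381  0.0875] lever top [ 0.5911 -0.0267  0.066 ]
blk [ 0.5538 -0.0075]
blk [ 0.623 -0.044]
blk [ 0.5624 -0.1618]
blk [ 0.4828 -0.1225]
```

```bash
python3 -m pendant '[[[0,0,0,9,-24,10,60],[0,0,0,9,-24,10,50],[0,0,0,9,-24,10,45],[0,0,0,9,-24,10,45],[0,0,-8.2,0,0,0,45],[0,0,-8.2,0,0,0,45],[0,0,-8.2,0,0,0,45],[0,0,-8.2,0,0,0,45],[0,0,-8.2,0,0,0,45],[0,0,-8.2,0,0,0,45],[0,0,-8.2,0,0,0,45],[0,0,0,0,0,0,45]]]'; python3 - <<'E'
from h import *
import cv2
print(robot.observe()["joint_positions"]); c=robot.calibration("wrist"); print(c)
cv2.imwrite("pics/w0.png",robot.camera("wrist")[...,::-1])
E
```

```text
time: 1.3
tcp_pos: [0.5287, 0.0361, 0.208]
eef_rot: [-0.0, 0.281, 0.96, -0.0]
force: [-0.4, -1.1, 0.2]
opening: 0.53
grip_force: 0.0
[-1.42866562e-01  4.55428343e-01  1.71244423e+00  7.75494717e-06
  9.74542287e-01 -1.14445894e+00]
{'K': array([[400.29070113,   0.        , 313.82356384],
       [  0.        , 400.29070113, 240.46885909],
       [  0.        ,   0.        ,   1.        ]]), 'R': array([[ 5.37940275e-01,  8.42982482e-01,  8.91816796e-04],
       [ 8.13731733e-01, -5.19549911e-01,  2.60592703e-01],
       [ 2.20138427e-01, -1.39457611e-01, -9.65448418e-01]]), 't': array([-0.31605893, -0.43431139,  0.22682105])}
```

View pics/w0.png

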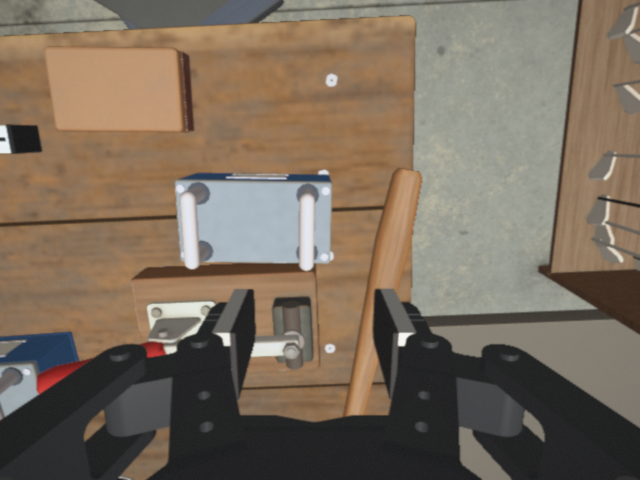

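```bash
python3 - <<'E'
from h import *
np.set_printoptions(precision=4,suppress=True)
for p in [(187,192),(192,268),(306,192),(307,271)]: print("bar",onz("wrist",p,.08)[:2])
for p in [(176,181),(331,180),(332,261),(178,269)]: print("lid",onz("wrist",p,.055)[:2])
for p in [(182,52),(187,132),(56,131),(47,47)]: print("sand",onz("wrist",p,.028)[:2])
for p in [(0,124),(0,154),(10,124),(12,154),]: print("fence",onz("wrist",p,.03)[:2])
E
```

```text
bar [ 0.4611 -0.0144]
bar [ 0.5033 -0.0425]
bar [0.5017 0.0489]
bar [0.5464 0.0207]
lid [ 0.4497 -0.0248]
lid [0.5069 0.0656]
lid [0.557  0.0351]
lid [ 0.5013 -0.063 ]
sand [0.3784 0.0246]
sand [ 0.4233 -0.0054]
sand [ 0.3708 -0.0858]
sand [ 0.3251 -0.0526]
fence [ 0.3459 -0.1156]
fence [ 0.3615 -0.1307]
fence [ 0.3498 -0.1095]
fence [ 0.3663 -0.1233]
```

```bash
python3 -m pendant '[[[0,0,1,3.3,-3.6,25,32],[0,0,0,0,0,35,32],[0,0,0,0,0,30,32],[0,0,0,0,0,20,32],[0,0,0,0,0,13,32],[0,0,0,0,0,2,32],[0,0,0,0,0,0,32],[0,0,0,0,0,0,32]]]'; python3 - <<'E'
from h import *
import cv2
o=robot.observe();print(o["force"],o["tcp_pos"])
cv2.imwrite("pics/w1.png",robot.camera("wrist")[...,::-1])
E
```

```text
time: 2.15
tcp_pos: [0.5251, 0.0347, 0.0842]
eef_rot: [0.001, 0.289, 0.957, 0.0]
force: [0.1, -0.0, 0.4]
opening: 0.371
grip_force: 0.0
[ 0.05486758 -0.00863131  0.42614056] [0.52507126 0.03470407 0.08424487]
```

View pics/w1.png

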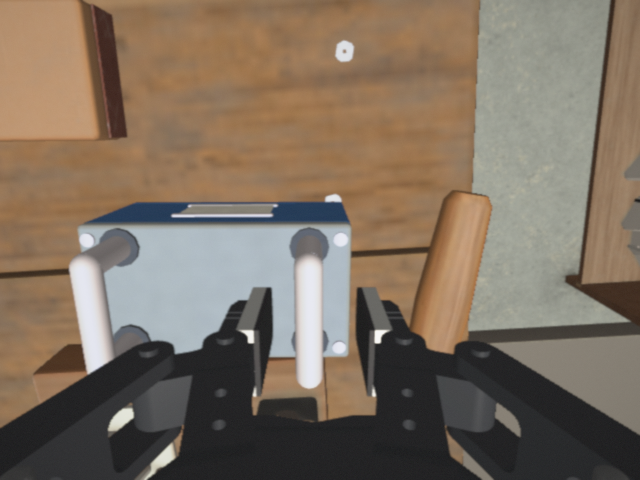

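```bash
python3 -m pendant '[[[0,0,0,0,-1.3,0,20],[0,0,0,0,0,0,12],[0,0,0,0,0,0,5],[0,0,0,0,0,0,0],[0,0,0,0,0,0,0],[0,0,0,0,0,0,0],[0,0,0,0,0,0,0]]]'; python3 -m pendant '[[[0,0,0,0,-0.8,-1,0],[0,0,0,0,-0.9,-1,0],[0,0,0,0,-0.9,-1,0],[0,0,0,0,-0.8,-1,0],[0,0,0,0,0,0,0],[0,0,0,0,0,0,0],[0,0,0,0,0,0,0]]]';  python3 -m pendant '[[[0,0,0,0,0,0,0],[0,0,0,0,0,0,0],[0,0,0,0,0,0,0]]]'
```

```text
time: 2.9
tcp_pos: [0.5238, 0.0334, 0.0841]
eef_rot: [0.0, 0.289, 0.957, -0.0]
force: [-1.8, -1.0, 6.4]
opening: 0.083
grip_force: 58.6
time: 3.6
tcp_pos: [0.5216, 0.0309, 0.0872]
eef_rot: [-0.0, 0.289, 0.957, 0.0]
force: [0.3, -1.0, -2.7]
opening: 0.086
grip_force: 58.4
time: 3.9
tcp_pos: [0.5217, 0.0309, 0.0873]
eef_rot: [-0.0, 0.289, 0.957, -0.0]
force: [0.1, -0.2, -1.9]
opening: 0.088
grip_force: 58.4
```

```bash
python3 -m pendant '[[[0,0,0,0,-0.8,-1,0],[0,0,0,0,-0.8,-1,0],[0,0,0,0,0,0,0],[0,0,0,0,0,0,0],[0,0,0,0,0,0,0]]]'; python3 - <<'E'
from h import *
import cv2
cv2.imwrite("pics/w2.png",robot.camera("wrist")[...,::-1]); a=cv2.imread("pics/w1.png");b=cv2.imread("pics/w2.png")
print(robot.observe()["force"],robot.observe()["ft_torque"])
E
```

```text
time: 4.4
tcp_pos: [0.5208, 0.0295, 0.0893]
eef_rot: [0.0, 0.289, 0.957, 0.0]
force: [0.5, -0.4, -2.0]
opening: 0.093
grip_force: 58.4
[-1.13881395 -0.34598522 -2.47938166] [ 0.09361502 -0.05356312  0.01588388]
```

```bash
python3 -m pendant '[[[0,0,0,0,1.2,1.5,0],[0,0,0,0,1.3,1.5,0],[0,0,0,0,1.3,1.5,0],[0,0,0,0,1.2,1.5,0],[0,0,0,0,0,0,0],[0,0,0,0,0,0,8],[0,0,0,0,0,0,16],[0,0,0,0,0,0,28],[0,0,0,0,0,0,32],[0,0,0,0,0,-10,32],[0,0,0,0,0,-25,32],[0,0,0,0,0,-45,40],[0,0,0,0,0,-45,45]]]'; python3 - <<'E'
from h import *
import cv2
cv2.imwrite("pics/w3.png",robot.camera("wrist")[...,::-1])
c=robot.calibration("wrist"); import pickle; pickle.dump(c,open("w3.pkl","wb"))
E
python3 -m pendant '[[[0,0,0,-22,-43.5,0,45],[0,0,0,-22,-43.5,0,45],[0,0,0,-22,-43.5,0,45],[0,0,0,-22,-43.5,0,45],[0,0,0,-22,-43.5,0,45],[0,0,0,-22,-43.5,0,45],[0,0,0,-22,-43.5,0,45],[0,0,-5.3,0,0,0,45],[0,0,0,0,0,0,45],[0,0,0,0,0,0,45]]]'; python3 - <<'E'
from h import *
import cv2
cv2.imwrite("pics/w4.png",robot.camera("wrist")[...,::-1])
a=cv2.imread("pics/w3.png");b=cv2.imread("pics/w4.png")
cv2.imwrite("pics/w34.png",np.vstack([cv2.resize(a[100:300,:],None,fx=1.25,fy=1.25)[:230],cv2.resize(b,None,fx=.75,fy=.75).copy() if 0 else cv2.copyMakeBorder(b[100:450],0,0,0,160,0)]))
E
```

```text
time: 5.75
tcp_pos: [0.5229, 0.0338, 0.2096]
eef_rot: [-0.001, 0.289, 0.957, -0.0]
force: [0.8, -0.4, 0.2]
opening: 0.529
grip_force: 0.0
time: 6.8
tcp_pos: [0.4829, -0.3045, 0.2083]
eef_rot: [-0.0, 0.245, 0.969, 0.0]
force: [0.3, -0.4, 0.2]
opening: 0.53
grip_force: 0.0
```

View pics/w34.png

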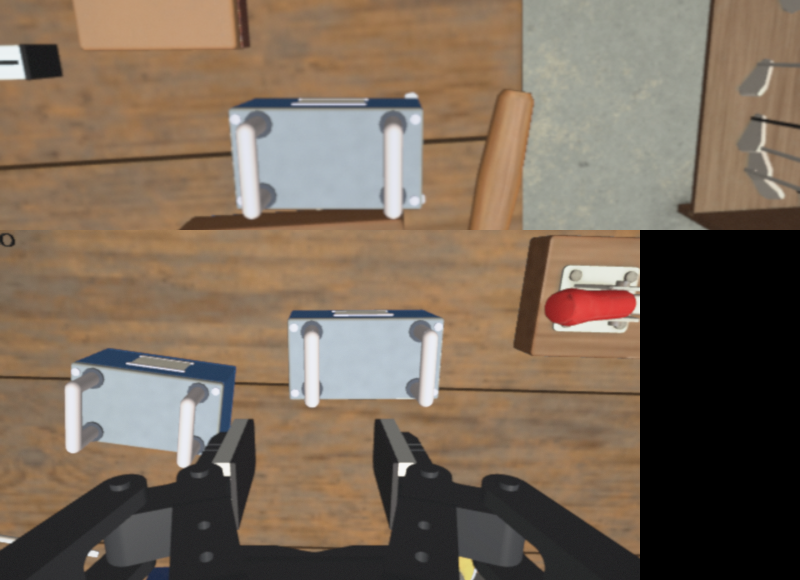

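```bash
cat >> h.py <<'E'
np.set_printoptions(precision=4,suppress=True)
def box(n,p,c=None):
    f=lambda q:np.array((lambda o,d:o+d*(.08-o[2])/d[2])(*ray("wrist",q,c)))[:2]
    N=(f(n[:2])+f(n[2:]))/2;P=(f(p[:2])+f(p[2:]))/2;d=P-N
    print("n",N,"p",P,"c",(N+P)/2,"len",np.linalg.norm(d),"ang",np.degrees(np.arctan2(d[1],d[0])))
    return N,P
def to(t,ang):
    o=robot.observe();w,x,y,z=o["eef_rot"];from scipy.spatial.transform import Rotation as Q
    R=Q.from_quat([x,y,z,w]).as_matrix();v=R.T@(np.array([t[0],t[1],o["tcp_pos"][2]])-o["tcp_pos"])
    a=np.degrees(np.arctan2(R[1,1],R[0,1]));print("shift",v*1000,"tool ang",a,"turn z",-(ang-a),"tcp",o["tcp_pos"])
E
python3 - <<'E'
from h import *
import pickle
c3=pickle.load(open("w3.pkl","rb"))
print("A");box((198,201,201,273),(314,201,314,273),c3)
print("B");N,P=box((312,204,313,274),(430,204,427,274))
to(N,61)
print("C");box((73,257,72,319),(188,269,185,333))
E
```

```text
A
n [ 0.4897 -0.0316] p [0.5325 0.0327] c [0.5111 0.0005] len 0.07720974789658552 ang 56.39045879017395
B
n [ 0.4849 -0.3045] p [ 0.5209 -0.2377] c [ 0.5029 -0.2711] len 0.07585838375587585 ang 61.713602284621714
shift [-1.8132  0.4278 -0.0013] tool ang 61.67081249693368 turn z 0.670812496933678 tcp [ 0.4831 -0.304   0.2084]
C
n [ 0.4382 -0.4634] p [ 0.4827 -0.4009] c [ 0.4604 -0.4322] len 0.07675283499488322 ang 54.56922352782392
```

```bash
python3 - <<'E'
from h import *
import cv2
a=cv2.imread("pics/side0.png");b=robot.camera("side")[...,::-1].copy();cv2.imwrite("pics/side1.png",b)
f=lambda i:cv2.cvtColor(i[178:240,248:288],6).astype(np.float32)
print(cv2.phaseCorrelate(f(a),f(b)), np.abs(f(a)-f(b)).mean())
E
python3 -m pendant '[[[0,0,0,-1.8,0.4,25,32],[0,0,0,0,0,35,32],[0,0,0,0,0,30,32],[0,0,0,0,0,20,32],[0,0,0,0,0,13,32],[0,0,0,0,0,0,32],[0,0,0,0,0,0,32],[0,0,0,0,0,0,32]]]'; python3 - <<'E'
from h import *
import cv2
b=robot.camera("wrist")[...,::-1].copy();cv2.imwrite("pics/w5.png",b)
r=b[300];print([(i,r[i].tolist()) for i in range(255,375,3)])
E
```

```text
((-0.17707260182992357, -0.028295339341681824), 0.9656525745987892) 3.1955645
time: 7.7
tcp_pos: [0.4859, -0.3061, 0.0866]
eef_rot: [0.001, 0.244, 0.97, -0.001]
force: [0.9, 0.9, 0.3]
opening: 0.374
grip_force: 0.0
[(255, [103, 108, 108]), (258, [104, 109, 109]), (261, [96, 100, 101]), (264, [38, 35, 38]), (267, [35, 34, 35]), (270, [39, 40, 40]), (273, [168, 168, 162]), (276, [205, 196, 185]), (279, [206, 197, 185]), (282, [206, 197, 184]), (285, [206, 197, 184]), (288, [206, 197, 184]), (291, [207, 197, 185]), (294, [200, 190, 179]), (297, [173, 176, 184]), (300, [213, 216, 223]), (303, [230, 231, 231]), (306, [239, 235, 233]), (309, [243, 237, 236]), (312, [243, 238, 236]), (315, [241, 236, 235]), (318, [232, 232, 233]), (321, [208, 211, 219]), (324, [195, 189, 182]), (327, [205, 196, 184]), (330, [203, 194, 182]), (333, [203, 193, 181]), (336, [202, 193, 181]), (339, [203, 193, 181]), (342, [204, 195, 182]), (345, [206, 196, 184]), (348, [206, 197, 184]), (351, [206, 196, 183]), (354, [199, 190, 179]), (357, [61, 60, 56]), (360, [34, 35, 35]), (363, [34, 33, 34]), (366, [85, 87, 88]), (369, [103, 107, 108]), (372, [104, 108, 110])]
```

```bash
python3 -m pendant '[[[0,0,0,0,-1.6,0,20],[0,0,0,0,0,0,12],[0,0,0,0,0,0,5],[0,0,0,0,0,0,0],[0,0,0,0,0,0,0],[0,0,0,0,0,0,0]]]'; python3 -m pendant '[[[0,0,0,0,0.9,-1,0],[0,0,0,0,0.9,-1,0],[0,0,0,0,0.9,-1,0],[0,0,0,0,0.8,-1,0],[0,0,0,0,0,0,0],[0,0,0,0,0,0,0],[0,0,0,0,0,0,0],[0,0,0,0,0,0,0]]]';  python3 -m pendant '[[[0,0,0,0,0.8,-1,0],[0,0,0,0,0.8,-1,0],[0,0,0,0,0,0,0],[0,0,0,0,0,0,0],[0,0,0,0,0,0,0]]]'
```

```text
time: 8.35
tcp_pos: [0.4847, -0.3072, 0.0862]
eef_rot: [0.001, 0.245, 0.97, -0.0]
force: [-0.4, 1.4, 5.8]
opening: 0.087
grip_force: 58.8
time: 9.15
tcp_pos: [0.4858, -0.3035, 0.089]
eef_rot: [-0.0, 0.244, 0.97, 0.0]
force: [0.3, -0.2, -6.1]
opening: 0.088
grip_force: 58.4
time: 9.65
tcp_pos: [0.4865, -0.3023, 0.0912]
eef_rot: [-0.0, 0.244, 0.97, 0.0]
force: [0.2, 0.5, -8.2]
opening: 0.087
grip_force: 58.3
```

```bash
python3 -m pendant '[[[0,0,0,0,-1.3,1.4,0],[0,0,0,0,-1.3,1.4,0],[0,0,0,0,-1.3,1.4,0],[0,0,0,0,-1.2,1.3,0],[0,0,0,0,0,0,0],[0,0,0,0,0,0,0],[0,0,1,0,0,0,0],[0,0,1,0,0,0,0],[0,0,1,0,0,0,0],[0,0,1.2,0,0,0,0],[0,0,0,0,0,0,0]]]'; python3 -m pendant '[[[0,0,0,4,-2,0,0],[0,0,0,8,-3,0,0],[0,0,0,8,-3,0,0],[0,0,0,8,-3,0,0],[0,0,0,6,-2,0,0],[0,0,0,3,-1,0,0],[0,0,0,0,0,0,0]]]'; python3 - <<'E'
from h import *
import cv2
o=robot.observe();print(o["force"],o["ft_torque"],o["joint_positions"])
b=robot.camera("wrist")[...,::-1].copy();cv2.imwrite("pics/w6.png",b)
E
```

```text
time: 10.75
tcp_pos: [0.4843, -0.3073, 0.0862]
eef_rot: [0.0, 0.28, 0.96, -0.0]
force: [-2.0, 1.2, 3.5]
opening: 0.088
grip_force: 59.6
time: 11.45
tcp_pos: [0.4454, -0.2995, 0.0862]
eef_rot: [0.0, 0.28, 0.96, -0.0]
force: [2.0, -3.1, 3.5]
opening: 0.086
grip_force: 59.7
[ 1.9962 -3.1315  3.5199] [-0.337  -0.4789 -0.2217] [-0.8001  0.6589  1.7834 -0.0007  0.6981 -1.8029]
```

View pics/w6.png

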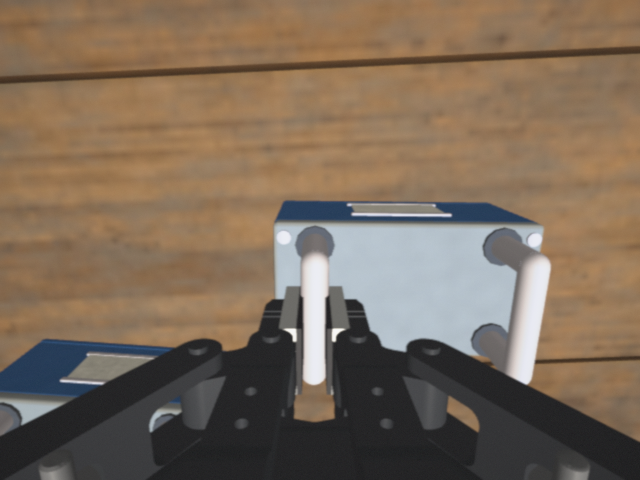

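```bash
python3 -m pendant '[[[0,0,0,4,-2,0,0],[0,0,0,8,-3.5,0,0],[0,0,0,8,-3.5,0,0],[0,0,0,8,-3.5,0,0],[0,0,0,8,-3.5,0,0],[0,0,0,8,-3.5,0,0],[0,0,0,8,-3.5,0,0],[0,0,0,8,-3.5,0,0],[0,0,0,8,-3.5,0,0],[0,0,0,8,-3.5,0,0],[0,0,0,8,-3.5,0,0],[0,0,0,6,-2,0,0],[0,0,0,4,-2,0,0],[0,0,0,0,0,0,0],[0,0,0,0,0,0,0]]]'; python3 - <<'E'
from h import *
import cv2
o=robot.observe();print(o["force"],o["ft_torque"],o["joint_positions"])
b=robot.camera("wrist")[...,::-1].copy();cv2.imwrite("pics/w7.png",b)
E
```

```text
time: 13.0
tcp_pos: [0.3442, -0.2832, 0.0861]
eef_rot: [0.0, 0.28, 0.96, -0.0]
force: [1.7, -1.0, 6.6]
opening: 0.085
grip_force: 60.0
[ 1.7072 -0.9712  6.625 ] [-0.2592 -0.3493 -0.1693] [-0.9399  0.5958  2.0104 -0.0003  0.5353 -1.9433]
```

View pics/w7.png

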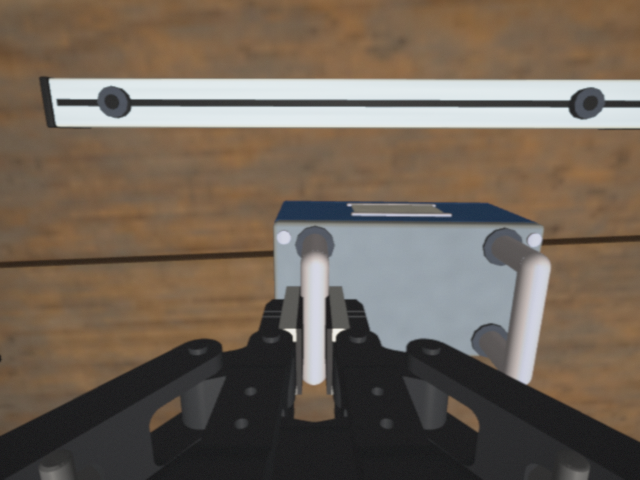

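```bash
python3 - <<'E'
from h import *
import cv2
b=cv2.imread("pics/w7.png").astype(int);g=b.min(2)
cs=np.arange(70,635,5)
lo=[];hi=[]
for x in cs:
    r=np.where(g[60:160,x]>140)[0]+60; lo.append(r.max()+.5);hi.append(r.min()-.5)
pl=np.polyfit(cs,lo,1);ph=np.polyfit(cs,hi,1);print(pl,ph,np.std(lo-np.polyval(pl,cs)))
cb=np.arange(290,530,5);e=[]
for x in cb:
    col=b[205:240,x,2].astype(float);e.append(205+np.argmax(np.diff(col))+.5)
pb=np.polyfit(cb,e,1);print(pb)
def L(p,z,a,c):
    A=onz("wrist",(a,np.polyval(p,a)),z)[:2];C=onz("wrist",(c,np.polyval(p,c)),z)[:2];d=C-A
    print(A,C,np.degrees(np.arctan2(d[1],d[0])));return A,d/np.linalg.norm(d)
A,d=L(pl,.03,70,630);L(ph,.03,70,630);B,e=L(pb,.055,290,530)
n=np.array([d[1],-d[0]]);t=robot.observe()["tcp_pos"][:2]
print("gap box",(B-A)@n,"gap from tcp",(t-A)@n-.03, "left end",onz("wrist",(53,127),.03)[:2],"along tcp",(t-onz("wrist",(53,127),.03)[:2])@d)
to(t,57.5)
E
```

```text
[  0.0025 126.2602] [ 0.0023 78.0088] 0.26439867866692507
[  0.013  213.3748]
[ 0.2303 -0.3347] [ 0.3612 -0.1298] 57.4364184374982
[ 0.2155 -0.3216] [ 0.3424 -0.1227] 57.45459388253606
[ 0.3114 -0.2722] [ 0.3636 -0.1924] 56.797697899113906
gap box 0.03467053987273146 gap from tcp 0.03828449848396595 left end [ 0.2266 -0.3411] along tcp 0.11212605549589932
shift [0. 0. 0.] tool ang 57.501447000747284 turn z 0.0014470007472837665 tcp [ 0.3443 -0.2832  0.0861]
```

```bash
python3 -m pendant '[[[0,0,-0.6,3,0,-0.3,0],[0,0,0,5,0,-0.3,0],[0,0,0,5,0,-0.2,0],[0,0,0,5,0,0,0],[0,0,0,5,0,0,0],[0,0,0,4,0,0,0],[0,0,0,3,0,0,0],[0,0,0,1,0,0,0],[0,0,0,1,0,0,0]]]';  python3 -m pendant '[[[0,0,0,0.5,0,0,0],[0,0,0,0.5,0,0,0],[0,0,0,0.5,0,0,0],[0,0,0,0.5,0,0,0]]]'; python3 - <<'E'
from h import *
import cv2
o=robot.observe();print(o["force"],o["ft_torque"],o["tcp_pos"])
b=robot.camera("wrist")[...,::-1].copy();cv2.imwrite("pics/w8.png",b)
E
python3 -m pendant '[[[0,0,0,0.5,0,0,0],[0,0,0,0.5,0,0,0]]]'
```

```text
time: 13.95
tcp_pos: [0.3164, -0.2652, 0.0863]
eef_rot: [-0.001, 0.275, 0.962, 0.001]
force: [1.3, 0.0, -6.0]
opening: 0.087
grip_force: 58.8
time: 14.35
tcp_pos: [0.3153, -0.2648, 0.0865]
eef_rot: [-0.0, 0.275, 0.962, 0.0]
force: [0.8, -0.4, -6.5]
opening: 0.088
grip_force: 58.7
[ 0.7973 -0.4008 -6.4831] [-0.0311 -0.1792 -0.0505] [ 0.3153 -0.2648  0.0865]
time: 14.6
tcp_pos: [0.3146, -0.2646, 0.0866]
eef_rot: [0.0, 0.275, 0.962, -0.0]
force: [1.3, 0.2, -6.9]
opening: 0.088
grip_force: 58.7
```

View pics/w8.png

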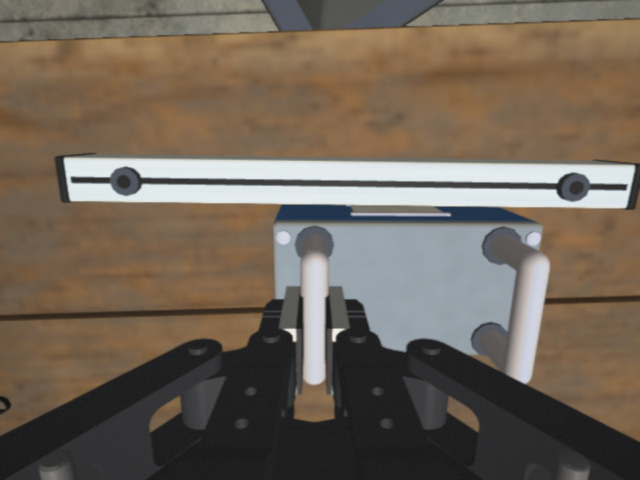

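```bash
python3 -m pendant '[[[0,0,0,0,0,0.5,0],[0,0,0,0,0,0.3,0],[0,0,0,0.5,0,0,0],[0,0,0,0.5,0,0,0],[0,0,0,0.5,0,0,0]]]'; python3 -m pendant '[[[0,0,0,0.5,0,0,0],[0,0,0,0.5,0,0,0]]]'; python3 -m pendant '[[[0,0,0,0.5,0,0,0],[0,0,0,0.5,0,0,0]]]'
```

```text
time: 15.1
tcp_pos: [0.3143, -0.2649, 0.0863]
eef_rot: [0.002, 0.275, 0.961, -0.001]
force: [4.9, -0.6, 2.5]
opening: 0.089
grip_force: 59.6
time: 15.3
tcp_pos: [0.3138, -0.2646, 0.0864]
eef_rot: [0.002, 0.275, 0.961, -0.001]
force: [7.0, -0.1, 5.8]
opening: 0.085
grip_force: 59.8
time: 15.5
tcp_pos: [0.3133, -0.2644, 0.0865]
eef_rot: [0.002, 0.275, 0.961, -0.002]
force: [6.7, -0.8, 7.1]
opening: 0.086
grip_force: 59.9
```

```bash
python3 -m pendant '[[[0,0,0,0.5,0,-0.2,0],[0,0,0,0.5,0,0,0],[0,0,0,0,0,0,0]]]'; python3 -m pendant '[[[0,0,0,0.5,0,0,0],[0,0,0,0.5,0,0,0],[0,0,0,0,0,0,0]]]'; python3 - <<'E'
from h import *
import cv2
b=robot.camera("wrist")[...,::-1].copy();cv2.imwrite("pics/w9.png",b)
o=robot.observe();print(o["force"],o["tcp_pos"],o["ft_torque"])
E
```

```text
time: 15.8
tcp_pos: [0.3121, -0.2638, 0.0865]
eef_rot: [0.002, 0.275, 0.961, -0.001]
force: [6.1, -2.6, 4.5]
opening: 0.089
grip_force: 59.7
time: 16.1
tcp_pos: [0.3117, -0.2637, 0.0865]
eef_rot: [0.003, 0.276, 0.961, -0.002]
force: [6.3, -2.0, 2.8]
opening: 0.093
grip_force: 59.8
[ 6.9706 -2.0287  3.7586] [ 0.3117 -0.2637  0.0865] [-0.3419 -1.2043 -0.2386]
```

```bash
python3 -m pendant '[[[0,0,0,-0.5,0,0,0],[0,0,0,0,0,0,4],[0,0,0,0,0,0,12],[0,0,0,0,0,0,20],[0,0,0,0,0,0,30],[0,0,0,0,0,0,34],[0,0,0,0,0,0,34]]]'; python3 -m pendant '[[[0,0,0,0,0,-10,34],[0,0,0,0,0,-25,34],[0,0,0,0,0,-40,34],[0,0,0,-20,0,-30,34],[0,0,0,-30,0,0,34],[0,0,0,0,0,0,34],[0,0,0,0,0,0,34],[0,0,0,0,0,0,34]]]'; python3 - <<'E'
from h import *
import cv2
b=robot.camera("wrist")[...,::-1].copy();cv2.imwrite("pics/w10.png",b)
o=robot.observe();print(o["tcp_pos"],o["eef_rot"])
g=b.astype(int)
w=(g.min(2)>215).astype(np.uint8)
for z,h,p in ((.08,"bar",0),):pass
n,l,s,c=cv2.connectedComponentsWithStats(w)
for i in range(1,n):
    if s[i,4]>60: print(s[i],c[i])
hsv=cv2.cvtColor(b,cv2.COLOR_BGR2HSV)
m=cv2.inRange(hsv,(100,130,30),(125,255,200))
n,l,s,c=cv2.connectedComponentsWithStats(m)
for i in range(1,n):
    if s[i,4]>60: print("blue",s[i],c[i])
E
```

```text
time: 16.85
tcp_pos: [0.3099, -0.2614, 0.0859]
eef_rot: [-0.001, 0.275, 0.962, 0.0]
force: [-0.3, 0.0, -0.0]
opening: 0.399
grip_force: 0.0
time: 17.65
tcp_pos: [0.3515, -0.2868, 0.1902]
eef_rot: [-0.002, 0.275, 0.962, 0.001]
force: [-0.5, 0.1, 0.1]
opening: 0.396
grip_force: 0.0
[ 0.3515 -0.2869  0.1902] [-0.0014  0.2748  0.9615  0.0011]
[ 147   85  380   35 8701] [334.6772 101.9975]
[436 124  22  89 958] [444.81   168.9896]
[306 126  13  86 942] [312.0064 167.9904]
[616 306  14  30 172] [621.8023 318.7849]
[239 331  11  12  68] [245.5441 335.5   ]
[379 331  12  12  79] [382.2152 335.3924]
[161 446   9  20 134] [164.7761 455.3209]
blue [ 251  375   49   37 1351] [278.9711 393.8187]
```

```bash
cat > g.py <<'E'
from h import *
import cv2
def gap(b):
    b=b.astype(int)
    def line(pts,z):
        P=np.array([onz("wrist",p,z)[:2] for p in pts]);m=P.mean(0);d=np.linalg.svd(P-m)[2][0];d*=np.sign(d[1]);r=(P-m)@[d[1],-d[0]]
        k=abs(r)<.0012;P=P[k];m=P.mean(0);d=np.linalg.svd(P-m)[2][0];d*=np.sign(d[1]);return m,d
    f=[];e=[]
    # fence +x edge: last bright neutral pixel going down
    for x in list(range(160,270,4))+list(range(475,515,4)):
        r=np.where(b[70:135,x].min(1)>150)[0]
        if len(r): f.append((x,70+r.max()+.5))
    # lid +x edge (image bottom): lid is neutral, then wood/dark
    for x in range(330,425,4):
        k=(b[125:240,x].min(1)>120)&(b[125:240,x,0]>=b[125:240,x,2]-5)
        r=np.where(k)[0]
        if len(r): e.append((x,125+r.max()+.5))
    fm,fd=line(f,.03);em,ed=line(e,.055);n=np.array([fd[1],-fd[0]])
    a=lambda d:np.degrees(np.arctan2(d[1],d[0]))
    print("fence",a(fd),"lid edge",a(ed),"dist edge-face mm",1000*(em-fm)@n,"rows",f[3],f[-3],e[2],e[-2],len(f),len(e))
E
python3 - <<'E'
from g import *
b=cv2.imread("pics/w10.png"); gap(b)
box((312,127,311.5,212),(440,126,450,213))
for y in range(104,136,2): print(y,b[y,380],end=" ")
print(); [print(y,b[y,380],end=" ") for y in range(196,226,2)]
E
```

```text
fence 57.44515827406226 lid edge 57.594038289149296 dist edge-face mm 58.55266123800344 rows (172, np.float64(116.5)) (503, np.float64(120.5)) (338, np.float64(209.5)) (418, np.float64(210.5)) 38 24
n [ 0.3134 -0.2631] p [ 0.3543 -0.1973] c [ 0.3339 -0.2302] len 0.07745835709884476 ang 58.127081250673456
104 [99 99 96] 106 [242 240 233] 108 [245 244 240] 110 [245 243 239] 112 [245 244 240] 114 [245 244 240] 116 [243 241 236] 118 [161 165 166] 120 [184 180 170] 122 [196 187 175] 124 [196 187 176] 126 [197 187 175] 128 [197 188 176] 130 [199 189 178] 132 [199 190 177] 134 [198 189 177] 
196 [200 191 179] 198 [199 189 177] 200 [200 190 178] 202 [200 189 177] 204 [199 189 177] 206 [198 190 178] 208 [197 188 176] 210 [176 178 174] 212 [102 133 161] 214 [ 90 128 162] 216 [ 92 128 161] 218 [ 92 125 157] 220 [ 95 126 156] 222 [ 99 130 159] 224 [ 97 129 158]
```

```bash
python3 -m pendant '[[[0,0,0.6,-8,19,0,20],[0,0,0,-8,19,0,10],[0,0,0,0,0,40,0],[0,0,0,0,0,40,0],[0,0,0,0,0,35,0],[0,0,0,0,0,20,0],[0,0,0,0,0,8,0],[0,0,0,0,0,0,0],[0,0,0,0,0,0,0]]]'; python3 -m pendant '[[[0,0,0,4,0,0,0],[0,0,0,4,0,0,0],[0,0,0,3,0,0,0],[0,0,0,2,0,0,0],[0,0,0,1,0,0,0],[0,0,0,0,0,0,0]]]'
```

```text
time: 18.6
tcp_pos: [0.3866, -0.2648, 0.0485]
eef_rot: [0.0, 0.28, 0.96, -0.0]
force: [-0.4, 0.5, 0.5]
opening: -0.003
grip_force: 0.0
time: 19.2
tcp_pos: [0.3747, -0.2571, 0.0481]
eef_rot: [0.0, 0.28, 0.96, -0.0]
force: [0.9, 0.0, 0.9]
opening: -0.001
grip_force: 0.0
```

```bash
python3 -m pendant '[[[0,0,0,2,0,0,0],[0,0,0,1.5,0,0,0],[0,0,0,1,0,0,0],[0,0,0,0.5,0,0,0],[0,0,0,0,0,0,0]]]'; python3 -m pendant '[[[0,0,0,0.7,0,0,0],[0,0,0,0.7,0,0,0],[0,0,0,0.6,0,0,0],[0,0,0,0,0,0,0]]]'; python3 -m pendant '[[[0,0,0,0.5,0,0,0],[0,0,0,0.5,0,0,0],[0,0,0,0,0,0,0]]]'
```

```text
time: 19.7
tcp_pos: [0.3705, -0.2544, 0.048]
eef_rot: [-0.0, 0.28, 0.96, 0.0]
force: [0.4, 0.1, -0.8]
opening: -0.004
grip_force: 0.0
time: 20.1
tcp_pos: [0.3688, -0.2533, 0.048]
eef_rot: [-0.0, 0.28, 0.96, 0.0]
force: [0.2, 0.0, -0.7]
opening: -0.004
grip_force: 0.0
time: 20.4
tcp_pos: [0.3679, -0.2528, 0.048]
eef_rot: [-0.0, 0.28, 0.96, 0.0]
force: [0.3, -0.3, -0.1]
opening: 0.002
grip_force: 0.0
```

```bash
python3 -m pendant '[[[0,0,0,0.5,0,0,0],[0,0,0,0.5,0,0,0],[0,0,0,0,0,0,0]]]'; python3 -m pendant '[[[0,0,0,0.5,0,0,0],[0,0,0,0.5,0,0,0],[0,0,0,0,0,0,0]]]'; python3 -m pendant '[[[0,0,0,0.5,0,0,0],[0,0,0,0.5,0,0,0],[0,0,0,0,0,0,0]]]'; python3 -m pendant '[[[0,0,0,0.5,0,0,0],[0,0,0,0.5,0,0,0],[0,0,0,0,0,0,0]]]'
```

```text
time: 20.7
tcp_pos: [0.3675, -0.2526, 0.0481]
eef_rot: [0.0, 0.28, 0.96, -0.0]
force: [1.2, -0.1, 0.0]
opening: 0.001
grip_force: 0.5
time: 21.0
tcp_pos: [0.3672, -0.2527, 0.0481]
eef_rot: [0.001, 0.28, 0.96, -0.001]
force: [4.0, -2.1, -0.4]
opening: -0.0
grip_force: 1.8
time: 21.3
tcp_pos: [0.3671, -0.2527, 0.0482]
eef_rot: [0.002, 0.28, 0.96, -0.001]
force: [6.7, -0.9, -0.9]
opening: 0.004
grip_force: 2.9
time: 21.6
tcp_pos: [0.3671, -0.2528, 0.0483]
eef_rot: [0.003, 0.28, 0.96, -0.002]
force: [7.5, -1.0, -1.0]
opening: 0.002
grip_force: 3.6
```

```bash
python3 -m pendant '[[[0,0,0,0.5,0,0,0],[0,0,0,0.5,0,0,0],[0,0,0,0,0,0,0]]]'; python3 -m pendant '[[[0,0,0,0.5,0,0,0],[0,0,0,0.5,0,0,0],[0,0,0,0,0,0,0]]]'; python3 -m pendant '[[[0,0,0,0.5,0,0,0],[0,0,0,0.5,0,0,0],[0,0,0,0,0,0,0]]]'
```

```text
time: 21.9
tcp_pos: [0.3669, -0.2528, 0.0484]
eef_rot: [0.004, 0.28, 0.96, -0.002]
force: [11.1, -0.3, -2.1]
opening: 0.001
grip_force: 4.4
time: 22.2
tcp_pos: [0.3668, -0.2529, 0.0485]
eef_rot: [0.005, 0.281, 0.96, -0.002]
force: [11.1, 0.4, -1.6]
opening: -0.001
grip_force: 5.0
time: 22.5
tcp_pos: [0.3667, -0.253, 0.0487]
eef_rot: [0.006, 0.281, 0.96, -0.003]
force: [13.9, -0.6, -0.8]
opening: -0.001
grip_force: 5.7
```

```bash
python3 -m pendant '[[[0,0,0,-3,0,0,0],[0,0,0,-5,0,0,0],[0,0,0,-10,0,0,0],[0,0,0,-10,0,-15,0],[0,0,0,0,0,-40,0],[0,0,0,0,0,-40,0],[0,0,0,0,-38,-30,34],[0,0,0,0,0,-10,34],[0,0,0,0,0,0,34],[0,0,0,0,0,0,34],[0,0,0,0,0,0,34]]]'; python3 - <<'E'
from g import *
b=robot.camera("wrist")[...,::-1].copy();cv2.imwrite("pics/w11.png",b)
g=b.astype(int);n,l,s,c=cv2.connectedComponentsWithStats((g.min(2)>215).astype(np.uint8))
for i in range(1,n):
    if s[i,4]>60: print(s[i],c[i])
gap(b)
a=cv2.imread("pics/side0.png");s1=cv2.imread("pics/side1.png");d=robot.camera("side")[...,::-1].copy();cv2.imwrite("pics/side2.png",d)
f=lambda i,r:cv2.cvtColor(i[r[1]:r[3],r[0]:r[2]],6).astype(np.float32)
for k,r in {"A":(248,178,288,240),"C":(343,285,395,372),"sand":(198,220,242,265),"tin":(395,212,430,270)}.items():
    print(k,cv2.phaseCorrelate(f(a,r),f(d,r)),np.abs(f(a,r)-f(d,r)).mean())
E
```

```text
time: 23.6
tcp_pos: [0.3646, -0.2945, 0.1816]
eef_rot: [-0.002, 0.28, 0.96, 0.001]
force: [-0.3, -0.2, -1.0]
opening: 0.396
grip_force: 0.0
[ 137   60  398   34 9333] [331.5882  75.737 ]
[284  95   9  10  66] [288.3182  99.197 ]
[ 304   95   13   93 1145] [309.8664 140.6367]
[ 441   96   22   92 1119] [450.0393 140.9884]
[628 284  12  44 230] [634.0913 304.0565]
[239 331  11  12  71] [245.5352 335.5493]
[379 331  12  12  80] [382.25   335.3875]
[156 449   9  21 138] [160.0725 459.2174]
fence 57.44710241337867 lid edge 57.595718563607925 dist edge-face mm 58.19659763934493 rows (172, np.float64(93.5)) (503, np.float64(94.5)) (338, np.float64(188.5)) (418, np.float64(188.5)) 38 24
A ((-0.8398120683570305, -0.19111715223876757), 0.2829853489995003) 44.43024
C ((0.016301858589176987, -0.020111679041939112), 0.8923637645234787) 6.3549957
sand ((0.42427592947006687, 0.7332271959749939), 0.561997423760685) 7.980303
tin ((0.050269702321806164, -0.027285115738170163), 0.993288050978272) 3.5995073
```

```bash
python3 -m pendant '[[[0,0,0,-30,-30,-40,34],[0,0,0,-40,-10,-20,34],[0,0,0,-40,0,0,34],[0,0,0,-40,0,0,34],[0,0,0,-40,0,0,34],[0,0,0,0,0,0,34],[0,0,0,0,0,0,34]]]'; python3 - <<'E'
from g import *
f=lambda i,r:cv2.cvtColor(i[r[1]:r[3],r[0]:r[2]],6).astype(np.float32)
for cam,R in {"side":{"A":(248,178,288,240),"C":(343,285,395,372),"sand":(198,220,242,265)},"scene":{"A":(222,185,264,248),"C":(355,295,408,370),"sand":(190,240,230,288)}}.items():
    a=cv2.imread(f"pics/{cam}0.png");d=robot.camera(cam)[...,::-1].copy();cv2.imwrite(f"pics/{cam}3.png",d)
    for k,r in R.items(): print(cam,k,cv2.phaseCorrelate(f(a,r),f(d,r)),np.abs(f(a,r)-f(d,r)).mean())
E
```

```text
time: 24.4
tcp_pos: [0.5027, -0.4251, 0.2353]
eef_rot: [-0.002, 0.279, 0.96, 0.001]
force: [-0.0, 1.1, -0.2]
opening: 0.398
grip_force: 0.0
side A ((-0.18734751978345798, 0.005393890750582386), 0.986819551512599) 5.460887
side C ((0.012292136049278923, -0.017150210868130955), 0.896108906259262) 6.9865165
side sand ((0.46216633079988156, 0.7824774674801525), 0.559865139266591) 8.655556
scene A ((0.2397256874565059, 0.058366770063035034), 0.9784919775194592) 2.5782313
scene C ((-0.01665564266978592, 0.5127100134807989), 0.9112223697003023) 1.9831446
scene sand ((-0.014860432828641024, 0.1333561505823937), 1.0070794507861138) 2.0458333
```

```bash
python3 -c "
from bench import robot
print(robot.job_done())"
```

```text
the job is handed in; nothing more can be done
None
```

The full box is box_b: it took about 6 to 8 N to lift an end against about 2 N for box_a, and box_c was not lifted. It now stands flat against the far face of the fence, about 0.15° from parallel, within the bar's length. The cameras show box_a moved by about half a millimetre at most and box_c and the sanding block essentially unmoved; the gripper is clear, and the job was handed in at about 24 s.

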